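# Start the thread winder at the station with the empty core

## Task

Start the thread winder on its one empty cone core: at that core's own station, gently push the upright tab back towards the core with the fingertips until it is fully home, then lightly press that station's round key down and let it spring up again, and withdraw. Leave the tabs and keys of the other two stations, the cones and everything else where they are; nothing is to be gripped or picked up.

Things in the scene. Friction and masses are not known exactly. Their poses are not given: they have to be found in the camera images.
- winder: the winder: grey box, aluminium deck, 290 x 360 mm, 50 mm high, fixed, turned a little. Origin on the table; x points from its front (125 mm before the origin) to its back (165 mm behind), y left, z up. Three like stations, 110 mm apart (left y = +110, middle 0, right -110 mm); in each, along x: key at -90 mm, sliding tab (-5 mm when not pushed), spindle with a cone at +115 mm
- empty_core: the empty cone core: a bare slender cardboard cone, 105 mm tall, 56 mm wide at the foot and 28 mm at the top, no thread on it, standing loose over one of the three spindles (which one varies). Origin: centre of its underside
- full_cone: a cone full of grey thread on another spindle, 105 mm tall, 74 mm wide. Origin: centre of its underside
- part_cone: a cone partly wound with the same grey thread on the remaining spindle, 105 mm tall, 64 mm wide. Origin: centre of its underside
- seat_left (a point): foot of the spindle of the left station (seen by someone standing at the robot), on the deck, 50 mm above the table: the cone of that station stands here. The spindle is 12 mm thick and 112 mm high
- seat_middle (a point): foot of the spindle of the middle station (seen by someone standing at the robot), on the deck, 50 mm above the table: the cone of that station stands here. The spindle is 12 mm thick and 112 mm high
- seat_right (a point): foot of the spindle of the right station (seen by someone standing at the robot), on the deck, 50 mm above the table: the cone of that station stands here. The spindle is 12 mm thick and 112 mm high
- tab_left_top (a point): middle of the upper edge of the left station's sliding tab, moving with it: dark steel upright plate, 12 mm thick along the winder x, 45 mm wide along y, top 30 mm above the deck. It slides back (winder +x, to the spindle) and stays where left; 1.5 N moves it. The deck before it is free for some 55 mm up to the key housing
- tab_left (a joint): how far the left tab has slid back, m: starts somewhere from 0 to 0.006, stop at 0.030 (fully home)
- tab_middle_top (a point): middle of the upper edge of the middle station's sliding tab, moving with it: dark steel upright plate, 12 mm thick along the winder x, 45 mm wide along y, top 30 mm above the deck. It slides back (winder +x, to the spindle) and stays where left; 1.5 N moves it. The deck before it is free for some 55 mm up to the key housing
- tab_middle (a joint): how far the middle tab has slid back, m: starts somewhere from 0 to 0.006, stop at 0.030 (fully home)
- tab_right_top (a point): middle of the upper edge of the right station's sliding tab, moving with it: dark steel upright plate, 12 mm thick along the winder x, 45 mm wide along y, top 30 mm above the deck. It slides back (winder +x, to the spindle) and stays where left; 1.5 N moves it. The deck before it is free for some 55 mm up to the key housing
- tab_right (a joint): how far the right tab has slid back, m: starts somewhere from 0 to 0.006, stop at 0.030 (fully home)
- key_left_top (a point): centre of the top face of the left station's round white push key (30 mm wide), moving with it; it is pressed straight down into its black housing on the deck, against a spring
- key_left (a joint): how far the left key is pressed, m: 0 up, 0.008 fully down (about 4 N); it springs up when let go
- key_middle_top (a point): centre of the top face of the middle station's round white push key (30 mm wide), moving with it; it is pressed straight down into its black housing on the deck, against a spring
- key_middle (a joint): how far the middle key is pressed, m: 0 up, 0.008 fully down (about 4 N); it springs up when let go
- key_right_top (a point): centre of the top face of the right station's round white push key (30 mm wide), moving with it; it is pressed straight down into its black housing on the deck, against a spring
- key_right (a joint): how far the right key is pressed, m: 0 up, 0.008 fully down (about 4 N); it springs up when let go
- bobbin: a small steel bobbin, 22 mm wide and 18 mm high, standing loose on the deck between the left and middle stations; to be left alone
- awl: a wooden-handled awl, 160 mm long, lying on the table in front of the winder; to be left alone
- oil_bottle: a small oil bottle, 40 mm wide and 100 mm high, standing on the table left of the winder; to be left alone
- mallet: a wooden-handled hammer, 240 mm long, lying on the table to the right; to be left alone
- scissors: a pair of scissors with black handles, about 190 mm long, lying on the table to the left; to be left alone
Mind the look-alikes: they are no part of the job. Leave any orange look-alike of the part_cone alone.

How it is judged:
On the way, in this order (a step that is already met when the one before it is completed fails the run):
1. the tab at the empty core's station is pushed home (((horizontal distance between empty_core and seat_left below 0.03 m and value of joint tab_left above 0.025 m) or (horizontal distance between empty_core and seat_middle below 0.03 m and value of joint tab_middle above 0.025 m) or (horizontal distance between empty_core and seat_right below 0.03 m and value of joint tab_right above 0.025 m))), for 0.2 s.
2. then the key of that station is pressed (((horizontal distance between empty_core and seat_left below 0.03 m and value of joint tab_left above 0.025 m and value of joint key_left above 0.005 m) or (horizontal distance between empty_core and seat_middle below 0.03 m and value of joint tab_middle above 0.025 m and value of joint key_middle above 0.005 m) or (horizontal distance between empty_core and seat_right below 0.03 m and value of joint tab_right above 0.025 m and value of joint key_right above 0.005 m))), for 0.05 s.
At the end, for the whole second after the job is handed in: The tab at the empty core's station is at least 25 mm back of its 30 mm, the other two tabs are less than 10 mm back, all three keys are up (less than 2 mm down), every cone stands upright within 12 mm of where it stood, and the other loose things are within 15 mm of where they lay (((horizontal distance between empty_core and seat_left below 0.03 m and value of joint tab_left above 0.025 m and value of joint each of tab_middle, tab_right below 0.01 m) or (horizontal distance between empty_core and seat_middle below 0.03 m and value of joint tab_middle above 0.025 m and value of joint each of tab_left, tab_right below 0.01 m) or (horizontal distance between empty_core and seat_right below 0.03 m and value of joint tab_right above 0.025 m and value of joint each of tab_left, tab_middle below 0.01 m)) and value of joint each of key_left, key_middle, key_right below 0.002 m and distance of each of empty_core, full_cone, part_cone from where it was at the start of the episode below 0.012 m and angle between each of empty_core, full_cone, part_cone's own z axis and vertical below 0.15 rad and distance of each of bobbin, awl, oil_bottle, mallet, scissors from where it was at the start of the episode below 0.015 m and linear speed of empty_core below 0.02 m/s); the robot touches nothing.
It fails at once if the key or tab of another station is worked (key over 3 mm down, tab over 10 mm back) ((horizontal distance between empty_core and seat_left below 0.03 m and (value of joint any of key_middle, key_right above 0.003 m or value of joint any of tab_middle, tab_right above 0.01 m)) or (horizontal distance between empty_core and seat_middle below 0.03 m and (value of joint any of key_left, key_right above 0.003 m or value of joint any of tab_left, tab_right above 0.01 m)) or (horizontal distance between empty_core and seat_right below 0.03 m and (value of joint any of key_left, key_middle above 0.003 m or value of joint any of tab_left, tab_middle above 0.01 m))).
It fails at once if the key is pressed (over 4 mm) before its tab is home (20 mm) ((value of joint key_left above 0.004 m and value of joint tab_left below 0.02 m) or (value of joint key_middle above 0.004 m and value of joint tab_middle below 0.02 m) or (value of joint key_right above 0.004 m and value of joint tab_right below 0.02 m)).
It fails at once if the winder, a tab or a key is pressed, pushed or gripped by the fingers with more than 30 N, or any loose thing with more than 15 N (contact force between the fingers and winder above 30 N or contact force between the fingers and empty_core above 15 N or contact force between the fingers and full_cone above 15 N or contact force between the fingers and part_cone above 15 N or contact force between the fingers and bobbin above 15 N or contact force between the fingers and awl above 15 N or contact force between the fingers and oil_bottle above 15 N or contact force between the fingers and mallet above 15 N or contact force between the fingers and scissors above 15 N).
It fails at once if a cone is shifted, lifted (over 12 mm) or tipped (distance of any of empty_core, full_cone, part_cone from where it was at the start of the episode above 0.012 m or angle between any of empty_core, full_cone, part_cone's own z axis and vertical above 0.15 rad).
It fails at once if another loose thing is moved or lifted by more than 15 mm (distance of any of bobbin, awl, oil_bottle, mallet, scissors from where it was at the start of the episode above 0.015 m).
It also fails if it takes over 45 s, if anything falls off the work surface, if the arm or the gripper's body presses on something with over 40 N, if the wrist force passes 120 N, or if a joint passes its speed limit or range.

## Robot

A 6-joint arm with a two-finger parallel gripper is mounted at the origin on the work surface. World frame = base frame: x ahead of the robot, y to its left, z up, the work surface at z = 0. Lengths are in m, angles in rad, forces in N, time in s.
With the tool pointing down it reaches from about 0.375 to 0.9 m from the base axis. Payload 3.1 kg.
Tool frame: the origin (TCP) lies on the centre line of the jaws, within the pads' length; the fingertips stand robot.tip_reach ahead of it and the grasp point (between the pads) lies 8 mm behind it (robot.tip_reach is the distance from the TCP to the fingertips, in m); z points along the fingers, y is the line along which they close (so a half turn about z gives the same grasp; the last joint's range is limited). The gripper opens to 87 mm and grips with 3 to 60 N. Pads are 19 mm wide; open, the fingers measure 117 mm over their backs; the gripper's body (75 mm by 190 mm) begins 51 mm behind the grasp point.
Start: joints at [1.063, 0.527, 1.433, -0, 1.181, -0.178], TCP at [0.202, 0.592, 0.234] pointing down, gripper open.
Joint ranges: [-3.08, 3.08], [-0.75, 2.2], [0.22, 2.44], [-1.43, 4.57], [0, 2.65], [-2.85, 2.85]. Speed limits (rad/s): [2.79, 2.79, 3.14, 3.14, 3.14, 3.14].

## Interface

Orientations are given as a unit quaternion [x, y, z, w].
In Python, from rig import robot gives the robot as it stands.
- The arm moves only by the tool jog_arm, never from a script. Its argument "motion" is one flat list of numbers, 7 for each row, row after row: the shift along the tool's x, y, z scaled (see below), then the turn, a rotation vector about the tool's x, y, z scaled (see below), then the gripper's target within -1 to 1 (shut at 1, half-way at 0, fully open at -1). In form: [x, y, z, rx, ry, rz, hand, x, y, z, rx, ry, rz, hand, ...]. A call has 1 to 12 rows; each row shifts and turns the commanded pose from where the row before left it, along the tool's axes as they then stand; what a row does not reach is not made up. The controller multiplies each number of a shift by 4 cm and each number of a turn by 4 degrees. A row lasts 1/8 s, in which the tool goes at most 62.5 mm and 10.7 degrees, less where a joint would pass 70% of its speed; a pose out of reach is approached as far as the arm can. A call with a number of a shift or a turn outside -1 to 1 is refused whole. A call with a gripper value outside its range is refused whole. The fingers move at their own pace and stop on an object; "grip_force" is the grip in N (left out, the last holds). Time passes only in rows, so rows that do not move let the fingers close. It gives the time, the measured TCP pose, the force, the opening and the grip force at its end, in the units of the state.
- robot.get_obs(): the state, without advancing time (a new reading comes with each control period).
- robot.camera(name): name is "scene" or "top" or "wrist"; returns the picture (480x640x3 uint8, blue, green, red); there is no depth.
- robot.calibration(name): a dict with "fx", "fy", "cx", "cy" (pixels), "R" (3x3) and "t" (3): a world point X has camera coordinates R X + t; the wrist camera has in their place "T_tool_cam" (4x4, takes a point from camera to tool coordinates, whose origin is the TCP and whose axes are the flange's). Camera axes: x right, y down, z forward; pixel columns grow to the right and rows downward; lengths in m; the calibration is good to about 2 mm. A picture is of the moment at which its call begins: read the wrist's pose just before it. calibration takes no time and is no camera call.
- robot.hand_in(): hands the job in; it is judged then, once.
The state is a dict: "time": time; "q": joint angles; "joint_velocities": joint speeds; "joint_torque": joint torques, N m; "position": TCP position; "tool_rot": TCP orientation; "ft_force": force on the tool from outside, world axes, zero at the start; "moment": the same for the moment, N m; "grip_width": finger opening in m; "grip_force": force on a finger pad.
Only numpy, scipy, OpenCV 4.12 (cv2) and the standard library are available. Lean on these libraries where they do the work, as an engineer would, in place of code of your own. Each camera call takes 0.05 s, during which the arm holds its last target. There are 200 camera calls.

## Working session

There is one attempt and no reset: what is moved stays moved. The work goes in short steps, Python scripts to look and compute and a tool call to move; the robot and the scene stay as the last step left them, time stands still between calls to the robot, and variables do not carry over. Pictures are saved under pics/ and viewed, at most 10 in all, crops included, and the job is handed in when it is done.

Besides the shell and the picture viewer there is one more tool, called after "Emit:" as name(argument=value, ...) on one line, values as JSON. jog_arm: Moves the arm, as the interface text tells. Shifts and turns lie within -1 to 1; 1 stands for 4 cm of shift or 4 degrees of turn. Its arguments: {"type":"object","properties":{"motion":{"type":"array","items":{"type":"number"}},"grip_force":{"type":"number"}},"required":["motion"]}

```bash
mkdir -p pics
cat > h.py <<'E'
import numpy as np, cv2
from rig import robot
from scipy.spatial.transform import Rotation as Ro
def cam(name):
    c=robot.calibration(name)
    K=np.array([[c['fx'],0,c['cx']],[0,c['fy'],c['cy']],[0,0,1]])
    if 'R' in c: return K,np.array(c['R']),np.array(c['t'])
    o=robot.get_obs(); T=np.eye(4); T[:3,:3]=Ro.from_quat(o['tool_rot']).as_matrix(); T[:3,3]=o['position']
    W=np.linalg.inv(T@np.array(c['T_tool_cam'])); return K,W[:3,:3],W[:3,3]
def ray(C,uv,z):
    K,R,t=C; o=-R.T@t; d=R.T@np.linalg.inv(K)@np.array([uv[0],uv[1],1.]); return o+d*(z-o[2])/d[2]
def proj(C,X):
    K,R,t=C; p=K@(R@np.array(X)+t); return p[:2]/p[2]
E
python3 - <<'E'
from h import *
print(robot.get_obs(),robot.tip_reach)
for n in ['top','scene']:
    cv2.imwrite(f'pics/{n}0.png',robot.camera(n)); C=cam(n); print(n,-C[1].T@C[2])
E
```

```text
{'time': 0.0, 'q': array([ 1.06350658e+00,  5.28466767e-01,  1.43389136e+00,  1.11056135e-06,
        1.18141578e+00, -1.78505274e-01]), 'joint_velocities': array([-0.0006615 , -0.00054377,  0.00058252, -0.00120773,  0.0001428 ,
       -0.00098717]), 'joint_torque': array([ 1.96472394e-05, -4.40039492e+01, -1.76595175e+01,  6.32483256e-02,
        5.80889569e-02, -1.73126941e-04]), 'position': array([0.20143247, 0.59090013, 0.23257474]), 'tool_rot': array([ 1.63652902e-01,  9.86517379e-01, -1.02696452e-03, -3.67171873e-04]), 'ft_force': array([-0.21289952, -0.81403511, -0.2673812 ]), 'moment': array([ 0.00696194,  0.00966886, -0.0449756 ]), 'grip_force': 0.0, 'grip_width': 0.08684041391319328} 0.011
top [ 0.50152936 -0.01692643  1.23199535]
scene [ 1.21885378 -0.56772443  0.93542287]
```

View pics/top0.png

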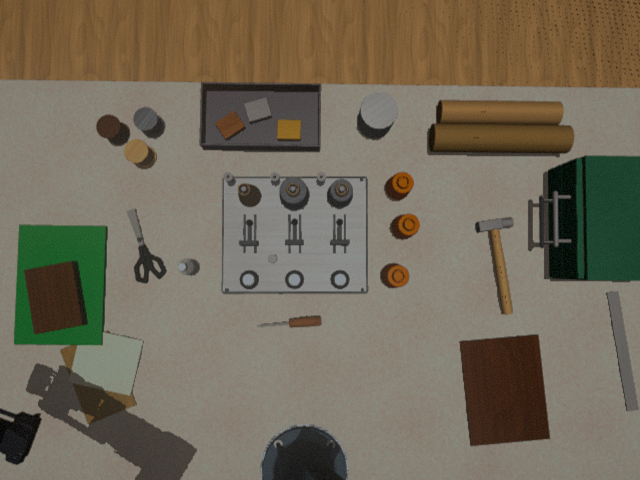

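View pics/scene0.png

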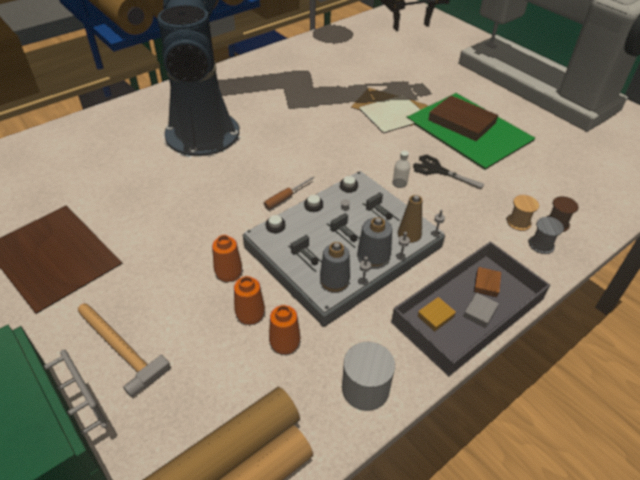

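The top view shows three cones: a bare brown core at (249,194), and two grey cones at (293,192) and (340,192). The orange ones at about (400,185–275) are off the winder. The slender brown core with no thread fits, so it's the left station: tab about (249,243), key about (249,280). I'll confirm this in a crop and measure.

Run:
```python
from h import *
t=cv2.imread('pics/top0.png'); s=cv2.imread('pics/scene0.png')
a=cv2.resize(t[170:300,215:375],None,fx=4.5,fy=4.5,interpolation=cv2.INTER_CUBIC)[:585]
cv2.imwrite('pics/crop_top.png',a)
cv2.imwrite('pics/crop_sc.png',cv2.resize(s[165:325,240:450],None,fx=3.7,fy=3.7,interpolation=cv2.INTER_CUBIC))
C={'top':cam('top'),'scene':cam('scene')}
for n,im,roi in [('top',t,(235,265,360,297)),('scene',s,(262,170,365,235))]:
    x0,y0,x1,y1=roi; g=im[y0:y1,x0:x1].min(2)
    m=(g>195).astype(np.uint8); k,l,st,ce=cv2.connectedComponentsWithStats(m)
    for i in range(1,k):
        if st[i][4]>20: print(n,ce[i]+[x0,y0],st[i])
```

```text
(no output)
```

View pics/crop_top.png

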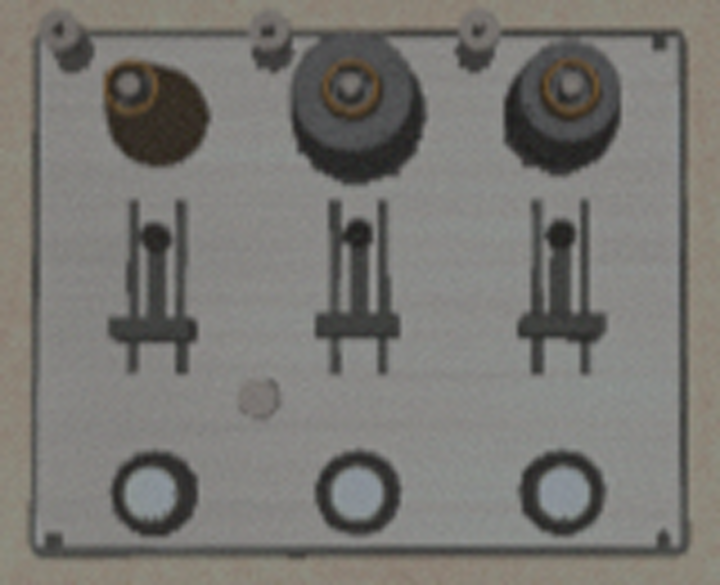

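View pics/crop_sc.png

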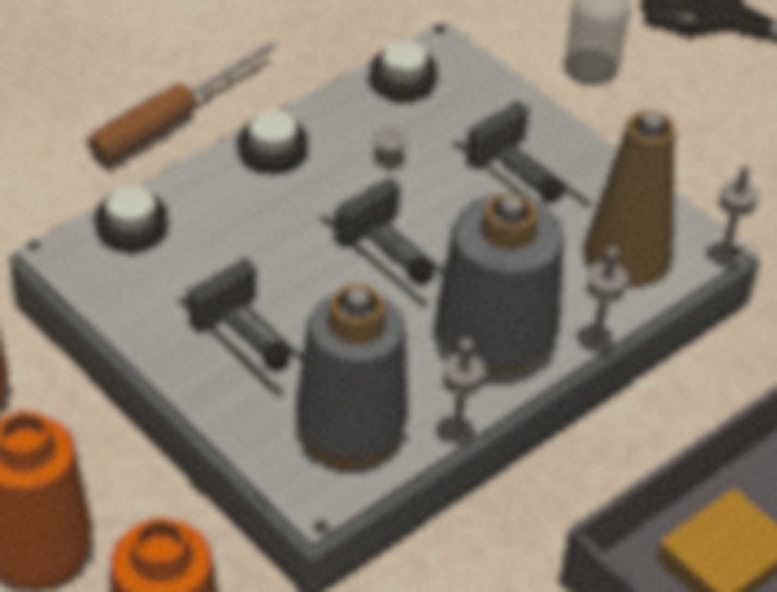

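Confirmed: the bare brown core stands at the left station. In the top crop its tab is at (153,330) and its key at (152,493). The bobbin is at (258,398).

Run:
```python
from h import *
C={'top':cam('top'),'scene':cam('scene')}
t=cv2.imread('pics/top0.png'); s=cv2.imread('pics/scene0.png')
# sub-pixel: keys brightness
for n,im,pts in [('top',t,[(249,280),(294.5,280),(340,280)]),('scene',s,[(349,183),(314,202),(275,223)])]:
    for p in pts:
        x,y=int(p[0])-8,int(p[1])-8; g=im[y:y+17,x:x+17].astype(int)
        print(n,p,g.min(2).max(), (lambda m:(np.argwhere(m)[:,::-1].mean(0)+[x,y],m.sum()))(g[...,0]>0.8*g[...,0].max()))
f=lambda u,v,z:ray(C['top'],(u/4.5+215-.4,v/4.5+170-.4),z)
for z in(.06,.07,.08):
    k=[f(a,493,z) for a in(152,358,562)]; d=k[0]-k[2]
    print(z,k[0].round(4),k[2].round(4),'yaw',np.arctan2(-d[0],d[1]),np.linalg.norm(d),proj(C['scene'],k[0]))
print('tabedges z.08',f(108,330,.08),f(198,330,.08),'front',f(153,342,.08),'back',f(153,318,.08),'mid tab',f(358,327,.08),'right tab',f(562,327,.08))
print('deck corners z.05',[f(*p,.05).round(4) for p in[(33,552),(686,552),(686,33),(36,33)]],'bobbin',f(258,398,.068))
print('cone top',f(130,86,.157))
o=robot.get_obs();print(Ro.from_quat(o['tool_rot']).as_matrix().round(3)); print(np.array(robot.calibration('wrist')['T_tool_cam']).round(3))
```

```text
top (249, 280) 141 (array([248.16981132, 279.75471698]), np.int64(106))
top (294.5, 280) 142 (array([293.70434783, 279.84347826]), np.int64(115))
top (340, 280) 142 (array([340.24576271, 280.06779661]), np.int64(118))
scene (349, 183) 182 (array([348.40425532, 178.0212766 ]), np.int64(94))
scene (314, 202) 183 (array([313.05882353, 197.43137255]), np.int64(102))
scene (275, 223) 182 (array([274.55045872, 218.34862385]), np.int64(109))
0.06 [0.4693 0.1389 0.06  ] [ 0.4721 -0.0814  0.06  ] yaw 0.012693362740816888 0.22035443533376411 [348.41177901 184.41139631]
0.07 [0.4696 0.1376 0.07  ] [ 0.4724 -0.0808  0.07  ] yaw 0.012693362740816942 0.21847427057177302 [348.28606371 181.51539227]
0.08 [0.4699 0.1363 0.08  ] [ 0.4726 -0.0803  0.08  ] yaw 0.012693362740816998 0.2165941058097819 [348.15884473 178.58474902]
tabedges z.08 [0.5557366  0.16133302 0.08      ] [0.55635943 0.11364587 0.08      ] front [0.54968033 0.13736336 0.08      ] back [0.56241938 0.13762045 0.08      ] mid tab [0.55906064 0.02884509 0.08      ] right tab [ 0.56047517 -0.07940347  0.08      ]
deck corners z.05 [array([0.4364, 0.204 , 0.05  ]), array([ 0.4408, -0.1495,  0.05  ]), array([ 0.7244, -0.1474,  0.05  ]), array([0.7195, 0.2089, 0.05  ])] bobbin [0.52093118 0.08223119 0.068     ]
cone top [0.67383246 0.14106409 0.157     ]
[[-0.946  0.323 -0.001]
 [ 0.323  0.946 -0.002]
 [ 0.    -0.002 -1.   ]]
[[-0.001 -0.962 -0.274  0.076]
 [ 1.    -0.001 -0.001 -0.   ]
 [ 0.    -0.274  0.962 -0.152]
 [ 0.     0.     0.     1.   ]]
```

Emit:
jog_arm(motion=[0, 0, 0, 0, 0, -0.98, 1, 0, 0, 0, 0, 0, -0.98, 1, 0, 0, 0, 0, 0, -0.98, 1, 0, 0, 0, 0, 0, -0.98, 1, 0, 0, 0, 0, 0, -0.98, 1, -0.65, -0.95, 0, 0, 0, 0, 1, -0.65, -0.95, 0, 0, 0, 0, 1, -0.65, -0.95, 0, 0, 0, 0, 1, -0.65, -0.95, 0, 0, 0, 0, 1, -0.65, -0.95, 0, 0, 0, 0, 1, -0.65, -0.95, 0, 0, 0, 0, 1, -0.65, -0.95, 0, 0, 0, 0, 1], grip_force=5)

```text
time: 1.6
position: [0.3878, 0.3266, 0.2333]
tool_rot: [-0.007, 1.0, -0.0, -0.0]
ft_force: [0.2, -0.6, -0.1]
grip_width: 0.0004
grip_force: 0.0
```

Emit:
jog_arm(motion=[-0.65, -0.95, 0, 0, 0, 0, 1, -0.65, -0.95, 0, 0, 0, 0, 1, -0.65, -0.95, 0, 0, 0, 0, 1, -0.65, -0.95, 0, 0, 0, 0, 1, -0.65, -0.9, 0, 0, 0, 0, 1, 0, 0, 0, 0, 0, 0, 1])

```text
time: 2.35
position: [0.5218, 0.1392, 0.2333]
tool_rot: [-0.005, 1.0, -0.0, 0.001]
ft_force: [0.1, -0.1, -0.3]
grip_width: 0.0006
grip_force: 0.0
```

Run:
```python
from h import *
C=cam('wrist'); im=robot.camera('wrist'); cv2.imwrite('pics/w1.png',im)
for n,X in dict(key=[.470,.137,.075],tabfront=[.5497,.1374,.08],tip=[.5218,.1392,.222]).items(): print(n,proj(C,X))
print(robot.get_obs()['position'])
```

```text
key [316.03931707 154.68796677]
tabfront [315.8070894  262.65464071]
tip [318.52806022 309.70987061]
[0.52014271 0.14060939 0.23306166]
```

View pics/w1.png

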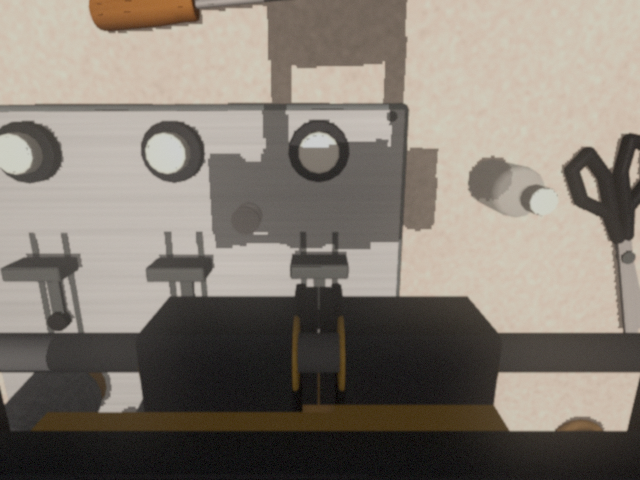

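The wrist view shows the left tab with its top front edge at about (320,265), and the key at (319,151), both within 3 mm of prediction. The fingers are in front of the tab, so I can descend between it and the key housing.

Emit:
jog_arm(motion=[0, 0, 0.8, 0, 0, 0, 1, 0, 0, 0.8, 0, 0, 0, 1, 0, 0, 0.8, 0, 0, 0, 1, 0, 0, 0.8, 0, 0, 0, 1, 0, 0, 0.5, 0, 0, 0, 1, 0, 0, 0.4, 0, 0, 0, 1, 0, 0, 0, 0, 0, 0, 1, 0, 0, 0, 0, 0, 0, 1])

```text
time: 3.4
position: [0.5201, 0.1421, 0.0702]
tool_rot: [-0.007, 1.0, 0.0, 0.001]
ft_force: [0.6, -0.0, 0.6]
grip_width: 0.0005
grip_force: 0.0
```

Emit:
jog_arm(motion=[-0.15, 0, 0, 0, 0, 0, 1, -0.15, 0, 0, 0, 0, 0, 1, -0.1, 0, 0, 0, 0, 0, 1, -0.1, 0, 0, 0, 0, 0, 1, -0.1, 0, 0, 0, 0, 0, 1, -0.1, 0, 0, 0, 0, 0, 1, 0, 0, 0, 0, 0, 0, 1])

```text
time: 4.28
position: [0.5481, 0.142, 0.0694]
tool_rot: [-0.007, 1.0, -0.0, 0.0]
ft_force: [-0.0, 0.3, -0.4]
grip_width: 0.0003
grip_force: 0.2
```

Emit:
jog_arm(motion=[-0.1, 0, 0, 0, 0, 0, 1, -0.1, 0, 0, 0, 0, 0, 1])

```text
time: 4.53
position: [0.5556, 0.1422, 0.0694]
tool_rot: [-0.007, 1.0, -0.0, -0.001]
ft_force: [-2.0, -1.0, -1.3]
grip_width: 0.0006
grip_force: 0.8
```

Emit:
jog_arm(motion=[-0.1, 0, 0, 0, 0, 0, 1, -0.1, 0, 0, 0, 0, 0, 1])

```text
time: 4.78
position: [0.5639, 0.1423, 0.0694]
tool_rot: [-0.007, 1.0, -0.0, -0.0]
ft_force: [-2.0, -0.5, -0.7]
grip_width: 0.0005
grip_force: 0.8
```

Emit:
jog_arm(motion=[-0.1, 0, 0, 0, 0, 0, 1, -0.05, 0, 0, 0, 0, 0, 1])

```text
time: 5.03
position: [0.5678, 0.1423, 0.0694]
tool_rot: [-0.007, 1.0, -0.0, -0.002]
ft_force: [-6.2, -0.7, 4.9]
grip_width: 0.0007
grip_force: 3.6
```

Emit:
jog_arm(motion=[-0.05, 0, 0, 0, 0, 0, 1, 0, 0, 0, 0, 0, 0, 1])

```text
time: 5.28
position: [0.5678, 0.1423, 0.0694]
tool_rot: [-0.007, 1.0, -0.0, -0.004]
ft_force: [-8.1, -1.1, 5.4]
grip_width: 0.0004
grip_force: 4.2
```

Emit:
jog_arm(motion=[-0.05, 0, 0, 0, 0, 0, 1, 0, 0, 0, 0, 0, 0, 1])

```text
time: 5.52
position: [0.5679, 0.1424, 0.0694]
tool_rot: [-0.007, 1.0, -0.0, -0.006]
ft_force: [-12.2, -0.5, 8.2]
grip_width: 0.0007
grip_force: 5.7
```

The tab has stopped with force rising at TCP x = 0.568. With the 9.5 mm half pad that puts its front face at 0.577, which is where 30 mm of travel should end. Now I'll back off, rise and check.

Emit:
jog_arm(motion=[0.2, 0, 0, 0, 0, 0, 1, 0.4, 0, 0, 0, 0, 0, 1, 0.5, 0, 0, 0, 0, 0, 1, 0, 0, -0.6, 0, 0, 0, 1, 0, 0, -0.7, 0, 0, 0, 1, 0.8, 0, -0.3, 0, 0, 0, 1, 0.6, 0, 0, 0, 0, 0, 1, 0, 0, 0, 0, 0, 0, 1, 0, 0, 0, 0, 0, 0, 1])

```text
time: 6.65
position: [0.4762, 0.1411, 0.134]
tool_rot: [-0.007, 1.0, 0.0, 0.002]
ft_force: [0.7, 0.2, 0.5]
grip_width: 0.0005
grip_force: 0.0
```

Run:
```python
from h import *
p=robot.get_obs()['position']; print(p)
C=cam('wrist'); im=robot.camera('wrist'); s=robot.camera('scene')
cv2.imwrite('pics/w2.png',np.hstack([cv2.resize(im,(400,300)),cv2.resize(s[140:320,240:480],(400,300),interpolation=cv2.INTER_CUBIC)]))
cv2.imwrite('pics/w2full.png',im); cv2.imwrite('pics/s2.png',s)
print(proj(C,[.469,.139,.075]),proj(C,[.578,.140,.08]))
```

```text
[0.47622133 0.14113736 0.13395456]
[314.57648168 257.14170606] [314.34195914 438.73362008]
```

View pics/w2.png

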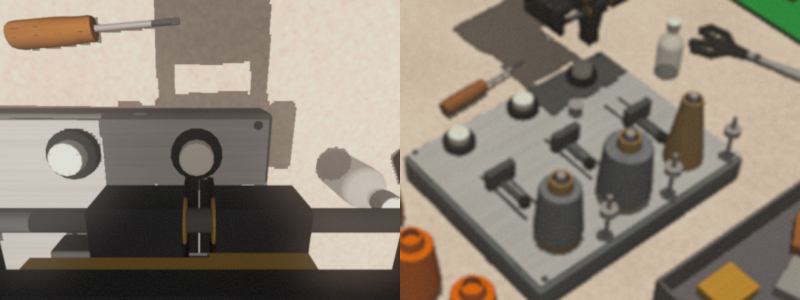

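The wrist view (left) shows the key at full-frame (315,253) against a prediction of (314,257). The scene view (right) shows the left tab pushed back and the cones in place. I'll shift 8 mm back and descend.

Emit:
jog_arm(motion=[0.2, 0, 0.3, 0, 0, 0, 1, 0, 0, 0.4, 0, 0, 0, 1, 0, 0, 0.25, 0, 0, 0, 1, 0, 0, 0, 0, 0, 0, 1])

```text
time: 7.25
position: [0.466, 0.1409, 0.0948]
tool_rot: [-0.007, 1.0, -0.0, -0.001]
ft_force: [-0.1, 0.3, 0.0]
grip_width: 0.0005
grip_force: 0.0
```

Emit:
jog_arm(motion=[0, 0, 0.1, 0, 0, 0, 1, 0, 0, 0.05, 0, 0, 0, 1, 0, 0, 0, 0, 0, 0, 1])

```text
time: 7.62
position: [0.4659, 0.141, 0.0896]
tool_rot: [-0.007, 1.0, 0.0, 0.0]
ft_force: [-0.3, 0.6, -0.8]
grip_width: 0.0007
grip_force: 0.0
```

Tip is at 0.079. I'll go on in 2 mm steps.

Emit:
jog_arm(motion=[0, 0, 0.06, 0, 0, 0, 1, 0, 0, 0.05, 0, 0, 0, 1, 0, 0, 0, 0, 0, 0, 1])

```text
time: 8.0
position: [0.4659, 0.141, 0.0851]
tool_rot: [-0.007, 1.0, 0.0, 0.0]
ft_force: [-0.3, 0.0, 0.9]
grip_width: 0.0007
grip_force: 0.6
```

Emit:
jog_arm(motion=[0, 0, 0.05, 0, 0, 0, 1, 0, 0, 0.05, 0, 0, 0, 1, 0, 0, 0, 0, 0, 0, 1])

```text
time: 8.38
position: [0.4659, 0.141, 0.0811]
tool_rot: [-0.007, 1.0, 0.0, 0.0]
ft_force: [-0.1, -0.5, 2.3]
grip_width: 0.0002
grip_force: 1.3
```

Emit:
jog_arm(motion=[0, 0, 0.05, 0, 0, 0, 1, 0, 0, 0.03, 0, 0, 0, 1, 0, 0, 0, 0, 0, 0, 1])

```text
time: 8.75
position: [0.4659, 0.141, 0.078]
tool_rot: [-0.007, 1.0, 0.0, 0.0]
ft_force: [-0.0, -0.6, 3.9]
grip_width: 0.0005
grip_force: 1.8
```

Emit:
jog_arm(motion=[0, 0, 0.04, 0, 0, 0, 1, 0, 0, 0, 0, 0, 0, 1])

```text
time: 9.0
position: [0.4659, 0.141, 0.0773]
tool_rot: [-0.007, 1.0, -0.0, 0.0]
ft_force: [-1.5, 0.3, 10.9]
grip_width: 0.0002
grip_force: 5.8
```

The key is bottomed (10.9 N, stopped at 0.0773). Now lifting off.

Emit:
jog_arm(motion=[0, 0, -0.2, 0, 0, 0, 1, 0, 0, -0.5, 0, 0, 0, 1, 0, 0, -0.8, 0, 0, 0, 1, 0, 0, -0.8, 0, 0, 0, 1, 0, 0, -0.8, 0, 0, 0, 1, 0, 0, -0.8, 0, 0, 0, 1, 0, 0.7, 0, 0, 0, 0, 1, 0, 0.8, 0, 0, 0, 0, 1, 0, 0.8, 0, 0, 0, 0, 1, 0, 0.8, 0, 0, 0, 0, 1, 0, 0.8, 0, 0, 0, 0, 1, 0, 0, 0, 0, 0, 0, 1])

```text
time: 10.5
position: [0.4632, 0.2985, 0.2318]
tool_rot: [-0.008, 1.0, -0.0, -0.0]
ft_force: [0.4, 0.6, 0.3]
grip_width: 0.0004
grip_force: 0.0
```

Run:
```python
from h import *
t=robot.camera('top'); s=robot.camera('scene'); print(robot.get_obs()['position'],robot.get_obs()['ft_force'])
cv2.imwrite('pics/f.png',np.hstack([cv2.resize(t[170:320,200:400],(400,300),interpolation=cv2.INTER_CUBIC),cv2.resize(s[140:320,240:480],(400,300),interpolation=cv2.INTER_CUBIC)]))
```

```text
[0.46308839 0.29650926 0.23178738] [ 0.37015717 -0.22319494 -0.96731011]
```

View pics/f.png

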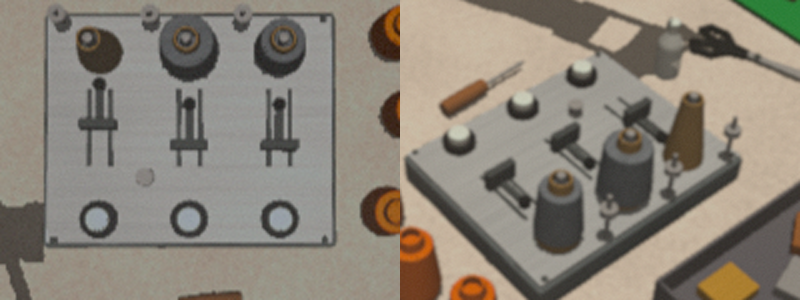

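The left tab is home at (98,124), against about y = 145 for the other two. All three keys are up, and the cones and bobbin haven't moved.

```bash
python3 -c "
from rig import robot
print(robot.hand_in())"
```

```text
the job is handed in; nothing more can be done
None
```

I pushed the left station's tab (the one with the empty core) fully home, pressed its key to the stop and let it spring up, withdrew the arm and handed the job in; the verdict was not shown.

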